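Bring the bell-shaped housing round to the pick pointer

ROBOT

A 6-joint arm with a two-finger parallel gripper is mounted at the origin on the work surface. World frame = base frame: x ahead of the robot, y to its left, z up, the work surface at z = 0. Lengths are in m, angles in rad, forces in N, time in s.
With the tool pointing down it reaches from about 0.25 to 0.775 m from the base axis. Payload 4 kg.
Tool frame: the origin (TCP) lies midway between the tips of the shut fingers; the grasp point (between the pads) lies 19 mm behind it; z points along the fingers, y is the line along which they close (so a half turn about z gives the same grasp; the last joint's range is limited). The gripper opens to 94 mm and grips with 3 to 60 N. Pads are 16 mm wide; open, the fingers measure 119 mm over their backs; the gripper's body (75 mm by 177 mm) begins 78 mm behind the grasp point.
Start: joints at [-1.396, 0.087, 1.371, -0, 1.684, -0.103], TCP at [0.151, -0.529, 0.167] pointing down, gripper open.
Joint ranges: [-3.1, 3.1], [-0.76, 2.03], [0.27, 2.55], [-1.08, 4.22], [0.17, 2.65], [-2.57, 2.57]. Speed limits (rad/s): [2.79, 2.79, 3.14, 3.14, 3.14, 3.14].

INTERFACE

Orientations are given as [roll, pitch, yaw] about the fixed x, y, z axes, in that order (R = Rz(yaw) Ry(pitch) Rx(roll)).
In Python, from bench import robot gives the robot as it stands. The module is installed in compiled form; this text tells all that it offers.
- The arm moves only by the tool arm_command, never from a script. Its argument "targets" is a list of rows, each a list of 4 numbers: the shift along the world's x, y, z as a fraction of full scale, then the turn about the world's z as a fraction of full scale. A call has 1 to 8 rows; each row is the pose to reach, as a shift and turn from the pose commanded when the call began; what a row does not reach only later rows make up. Full scale, the value 1, is 0.5 m for a shift and 120 degrees for a turn. A row lasts 1/12 s, in which the tool goes at most 41.7 mm and 7.16 degrees, less where a joint would pass 70% of its speed; a pose out of reach is approached as far as the arm can. A call with a number of a shift or a turn outside -1 to 1 is refused whole. A call with a gripper value outside its range is refused whole. "claw" is the closure, from 0 (fully open) to 1 (shut), set as the call begins (left out, the last holds). The fingers move at their own pace and stop on an object; the grip force is fixed at half the most. Time passes only in rows, so rows that repeat a pose let the fingers close. It gives the time, the measured TCP pose, the force, the opening and the grip force at its end, in the units of the state.
- robot.get_obs(): the state, without advancing time (a new reading comes with each control period).
- robot.snapshot(name): name is "scene" or "top" or "wrist"; returns the picture (400x640x3 uint8, red, green, blue); there is no depth.
- robot.camera_info(name): a dict with "vfov" (degrees; the focal length in pixels is half the picture's height over the tangent of half this angle, whatever the lens; pixels are square), "cx", "cy" (the principal point, pixels), "extrinsics" (4x4, takes a point from camera to world coordinates); the wrist camera has in their place "T_tool_cam" (4x4, takes a point from camera to tool coordinates, whose origin is the TCP and whose axes are the flange's). Camera axes: x right, y up, looking along -z (the intrinsics and any distortion apply to the point x, -y, -z); pixel columns grow to the right and rows downward; lengths in m; the calibration is good to about 2 mm. A picture is of the moment at which its call begins: read the wrist's pose just before it. camera_info takes no time and is no camera call.
- robot.close_job(): hands the job in; it is judged then, once.
The state is a dict: "time": time; "joint_positions": joint angles; "qvel": joint speeds; "joint_torque": joint torques, N m; "tool_pos": TCP position; "ee_rot": TCP orientation; "wrist_force": force on the tool from outside, world axes, zero at the start; "wrist_torque": the same for the moment, N m; "width": finger opening in m; "finger_force": force on a finger pad.
Only numpy, scipy, OpenCV 4.12 (cv2) and the standard library are available. Lean on these libraries where they do the work, as an engineer would, in place of code of your own. Each camera call takes 0.05 s, during which the arm holds its last target. There are 200 camera calls.

TASK

On the storeroom bench stands a small parts carousel. Gently push one of its upright arms with a fingertip and turn the carousel until the bell-shaped housing stands squarely in front of the fixed pointer, then take the finger away. Do not grip the carousel, do not touch or lift the parts standing on it, and leave the other things on the bench where they are.

Things in the scene. Friction and masses are not known exactly. Their poses are not given: they have to be found in the camera images.
- foot: fixed dark steel foot of the carousel, a disc 140 mm across and 14 mm high bolted to the bench; from it a flat tongue 50 mm wide and 8 mm high runs out along the foot's own -x axis to 200 mm from the axis and carries the pointer. Origin: on the turning axis, at bench height; z up
- carousel: round aluminium plate 160 mm across, 12 mm thick (top 26 mm above the bench), turning either way about the foot's vertical axis for over a turn; no detents, friction stops it where it is left, 1 to 2 N at an arm turns it. One part stands on each of 4 seats, 52 mm from the axis along its own +x, +y, -x, -y; an upright push arm between each two. Origin: on the axis, at the plate's underside
- pointer (a point): tip of the fixed steel pointer (an arrow head, 51 mm wide, top 20 mm above the bench) at the end of the foot's tongue; it points inwards at the axis; 145 mm from the axis, outside the sweep of the arms
- pick (a point): the point on the plate's top, fixed in space, straight in front of the pointer and 52 mm from the axis: the bell-shaped housing must come to stand here
- bell: the bell-shaped aluminium housing: round base 42 mm across and 12 mm high, tapering as a cone to a neck 16 mm across, 54 mm tall, loose, stands on a seat of the carousel. Origin: centre of its underside
- drum: plain aluminium cylinder 38 mm across, 38 mm tall, loose on a seat. Origin: centre of its underside
- flange: flat aluminium flange disc 42 mm across, 14 mm tall, loose on a seat. Origin: centre of its underside
- block: square aluminium block 30 x 30 x 30 mm, loose on a seat. Origin: centre of its underside
- bin: bystander: blue plastic open bin 140 x 100 x 60 mm, loose on the bench. Origin: centre of its underside
- bearing: bystander: steel bearing ring 62 mm across, 22 mm high, loose on the bench. Origin: centre of its underside
- driver: bystander: screwdriver about 200 mm long, handle 25 mm thick, lying on the bench. Origin: under the middle of its length, x along it towards its tip
- arm0 (a point): push arm 0 of 4 alike, at 45 degrees from the carousel's own x axis: an upright radial steel blade 6 mm thick, from 74 to 130 mm from the axis (50 mm beyond the plate's rim) and from 14 to 80 mm above the bench. The point is the blade's middle, 105 mm from the axis, 60 mm above the bench
- arm1 (a point): push arm 1 of 4 alike, at 135 degrees from the carousel's own x axis: an upright radial steel blade 6 mm thick, from 74 to 130 mm from the axis (50 mm beyond the plate's rim) and from 14 to 80 mm above the bench. The point is the blade's middle, 105 mm from the axis, 60 mm above the bench
- arm2 (a point): push arm 2 of 4 alike, at 225 degrees from the carousel's own x axis: an upright radial steel blade 6 mm thick, from 74 to 130 mm from the axis (50 mm beyond the plate's rim) and from 14 to 80 mm above the bench. The point is the blade's middle, 105 mm from the axis, 60 mm above the bench
- arm3 (a point): push arm 3 of 4 alike, at 315 degrees from the carousel's own x axis: an upright radial steel blade 6 mm thick, from 74 to 130 mm from the axis (50 mm beyond the plate's rim) and from 14 to 80 mm above the bench. The point is the blade's middle, 105 mm from the axis, 60 mm above the bench
Things that resemble listed ones, but are neither listed nor needed, are in the scene too. Leave any purple look-alike of the drum alone.

How it is judged:
On the way, in this order (a step that is already met when the one before it is completed fails the run):
1. a finger pushes the carousel (contact force between the fingers and carousel above 0.3 N), for 0.1 s.
2. the bell-shaped housing has come round to the pointer (horizontal distance between bell and pick below 0.009 m), for 0.2 s.
At the end, for the whole second after the job is handed in: The bell-shaped housing's centre is within 9 mm (about 10 degrees of turn) of the point straight in front of the pointer, the carousel is at rest, all four parts stand upright on it, and the finger is away (horizontal distance between bell and pick below 0.009 m and angular speed of carousel below 0.05 rad/s and angle between each of bell, drum, flange, block's own z axis and vertical below 0.1 rad and height (world z) of bell between 0.021 and 0.031 m and height (world z) of drum between 0.021 and 0.031 m and height (world z) of flange between 0.021 and 0.031 m and height (world z) of block between 0.021 and 0.031 m); the robot touches nothing.
It fails at once if a part on the carousel is touched by the robot (contact force between any of the fingers, the arm and bell above 0.5 N or contact force between any of the fingers, the arm and drum above 0.5 N or contact force between any of the fingers, the arm and flange above 0.5 N or contact force between any of the fingers, the arm and block above 0.5 N).
It fails at once if a part on the carousel is lifted, tipped or pushed off its seat (height (world z) of any of bell, drum, flange, block above 0.036 m or angle between any of bell, drum, flange, block's own z axis and vertical above 0.3 rad or horizontal distance between any of bell, drum, flange, block and carousel above 0.062 m or horizontal distance between any of bell, drum, flange, block and carousel below 0.042 m).
It fails at once if the carousel is gripped or shoved hard (over 35 N) (contact force between the fingers and carousel above 35 N).
It fails at once if the carousel is spun (faster than 4 rad/s) (angular speed of carousel above 4 rad/s).
It fails at once if a bystander is moved by more than 15 mm (distance of any of bin, bearing, driver from where it was at the start of the episode above 0.015 m).
It also fails if it takes over 48 s, if anything falls off the work surface, if the arm or the gripper's body presses on something with over 40 N, if the wrist force passes 120 N, or if a joint passes its speed limit or range.

## Working session

There is one attempt and no reset: what is moved stays moved. The work goes in short steps, Python scripts to look and compute and a tool call to move; the robot and the scene stay as the last step left them, time stands still between calls to the robot, and variables do not carry over. Pictures are saved under pics/ and viewed, at most 10 in all, crops included, and the job is handed in when it is done.

Besides the shell and the picture viewer there is one more tool, called after "Call:" by a JSON object that holds its "name" and its "arguments". arm_command: Moves the arm, as the interface text tells. Shift numbers are shares of 0.5 m and turn numbers shares of 120 degrees, none past 1 either way. Its arguments: {"type":"object","properties":{"targets":{"type":"array"},"claw":{"type":"number"}},"required":["targets"]}

```bash
mkdir -p pics; python3 - <<'E'
from bench import robot
import cv2,json
for n in("scene","top"):
    cv2.imwrite(f"pics/{n}0.png",cv2.cvtColor(robot.snapshot(n),cv2.COLOR_RGB2BGR))
    print(n,robot.camera_info(n))
o=robot.get_obs();print(o["time"],o["tool_pos"],o["ee_rot"],o["width"])
E
```

```text
scene {'vfov': 42.637214290391114, 'cx': 312.6112519791644, 'cy': 198.2239134659897, 'extrinsics': array([[ 0.2029556 , -0.65618247,  0.7267968 ,  1.2604131 ],
       [ 0.97918389,  0.13814102, -0.14871439, -0.09599605],
       [-0.00281667,  0.74185014,  0.67055979,  0.72452133],
       [ 0.        ,  0.        ,  0.        ,  1.        ]])}
top {'vfov': 48.65684325934372, 'cx': 328.3030049454854, 'cy': 205.06417703656604, 'extrinsics': array([[ 0.02632247,  0.98706171, -0.15816545,  0.39801221],
       [-0.9996497 ,  0.02642709, -0.00144206,  0.06240397],
       [ 0.00275645,  0.158148  ,  0.98741157,  0.95540066],
       [ 0.        ,  0.        ,  0.        ,  1.        ]])}
0.1 [ 0.15073355 -0.52834886  0.16551928] [-3.13962088e+00 -1.78564057e-04  2.77831761e-01] 0.09418941172484901
```

View pics/top0.png

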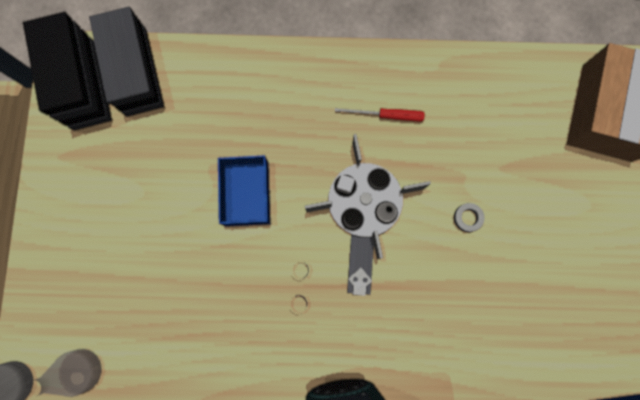

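View pics/scene0.png

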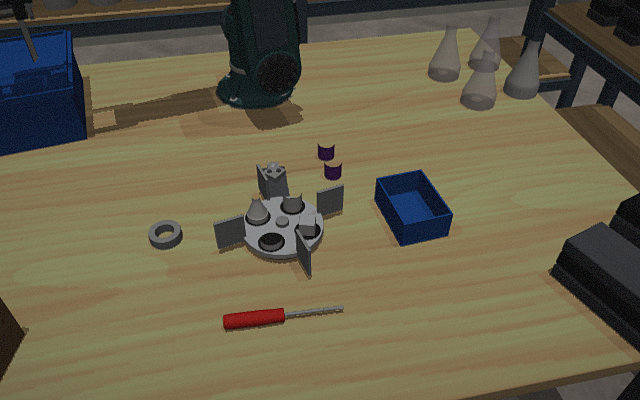

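Top view: carousel centre is near (366,200), the bell probably at (387,211), and the pointer at (360,275), towards the robot. I'll enlarge both views.

```bash
python3 - <<'E'
import cv2,numpy as np
a=cv2.imread("pics/top0.png")[125:305,295:440]; b=cv2.imread("pics/scene0.png")[150:285,205:355]
a=cv2.resize(a,None,fx=3.3,fy=3.3,interpolation=2);b=cv2.resize(b,None,fx=2.1,fy=2.1,interpolation=2)
c=np.zeros((600,800,3),np.uint8);c[:a.shape[0],:a.shape[1]]=a;c[:b.shape[0],480:480+b.shape[1]]=b
cv2.imwrite("pics/crop0.png",c)
E
```

```text
(no output)
```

View pics/crop0.png

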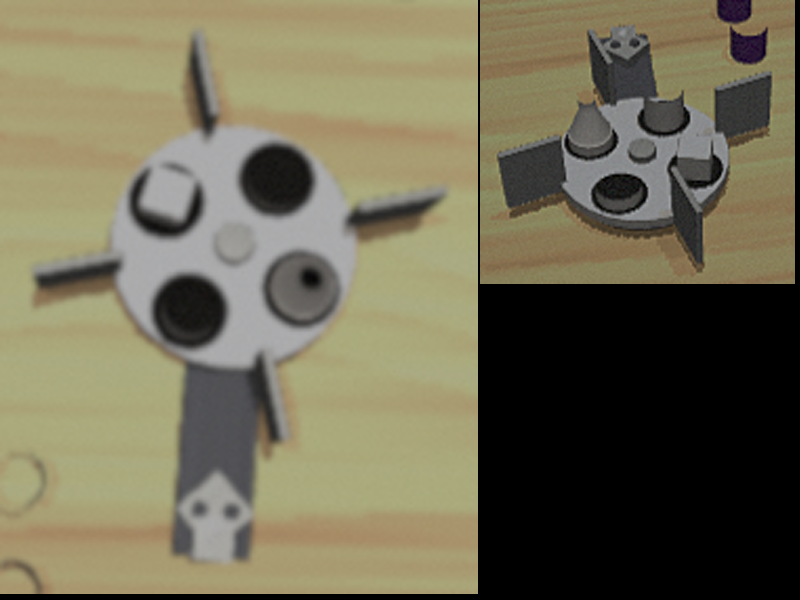

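The crop shows the bell seat at top (386.5,212.6), the axis at (366.2,199.3) and the pointer tip at (360.8,267.4). In the scene view the bell base is at (258.3,216.7) and the hub at (282,221.4).

```bash
cat > h.py <<'E'
import numpy as np
from bench import robot
def ray(n,u,v):
    c=robot.camera_info(n);f=200/np.tan(np.radians(c["vfov"]/2));E=np.array(c["extrinsics"])
    return E[:3,3],E[:3,:3]@np.array([(u-c["cx"])/f,-(v-c["cy"])/f,-1])
def pl(n,u,v,z):
    o,d=ray(n,u,v);return (o+d*(z-o[2])/d[2])
def tri(a,b):
    A=np.zeros((3,3));y=np.zeros(3)
    for n,u,v in(a,b):
        o,d=ray(n,u,v);d/=np.linalg.norm(d);P=np.eye(3)-np.outer(d,d);A+=P;y+=P@o
    return np.linalg.solve(A,y)
E
python3 - <<'E'
from h import *
np.set_printoptions(precision=4,suppress=True)
T=lambda x,y,z:pl("top",295+x/3.3,125+y/3.3,z)
S=lambda x,y,z:pl("scene",205+(x-480)/2.1,150+y/2.1,z)
c=T(234.5,246,.026)
def pol(p):
    d=(p-c)[:2];return p,np.hypot(*d),np.degrees(np.arctan2(d[1],d[0]))
print("c",c,"hubT",T(235,243,.03),"hubS",S(642,150,.03))
for n,p in dict(tip=T(217,470,.02),tail=T(213,558,.02),bell=T(302,289,.026),flange=T(277,179,.026),block=T(167,200,.026),drum=T(190,311,.026),
 low0=T(262,350,.08),low1=T(284,440,.08),L0=T(119,252,.08),L1=T(36,266,.08),R1=T(443,190,.08),R0=T(350,210,.08),U1=T(197,32,.08),U0=T(210,110,.08)).items(): print(n,*pol(p))
print("bellS",pol(S(592,138,.026)),"tri",tri(("top",386.5,212.6),("scene",258.3,216.7)))
print("bell top tri",tri(("top",295+312/3.3,125+277/3.3),("scene",205+(589-480)/2.1,150+97/2.1)))
print("blade low outer top tri",tri(("top",295+281/3.3,125+440/3.3),("scene",205+(593-480)/2.1,150+32/2.1)))
E
```

```text
c [ 0.561  -0.0164  0.026 ] hubT [ 0.5622 -0.0164  0.03  ] hubS [ 0.5608 -0.0129  0.03  ]
tip [ 0.4174 -0.0077  0.02  ] 0.1437960686613896 176.51247653902314
tail [ 0.3626 -0.006   0.02  ] 0.1986710840177327 176.98333764416986
bell [ 0.534  -0.0602  0.026 ] 0.051382638882781696 -121.57603583049593
flange [ 0.606  -0.0435  0.026 ] 0.05253726530249337 -31.052044271474
block [0.5901 0.0278 0.026 ] 0.052957863812834106 56.61569271350358
drum [0.5179 0.0116 0.026 ] 0.05138620937754453 146.9769258036696
low0 [ 0.4884 -0.0292  0.08  ] 0.07365676113584176 -170.00560093057365
low1 [ 0.4349 -0.0428  0.08  ] 0.12875450377495437 -168.15683764440755
L0 [0.5459 0.0583 0.08  ] 0.07626432201633396 101.38370026305094
L1 [0.5359 0.1085 0.08  ] 0.1273995406715232 101.32567734728336
R1 [ 0.5897 -0.1391  0.08  ] 0.12603429528637253 -76.80224213430193
R0 [ 0.5757 -0.0821  0.08  ] 0.06735875947665125 -77.34688060173772
U1 [0.6862 0.0133 0.08  ] 0.12873409003644362 13.332609123087119
U0 [0.6364 0.0044 0.08  ] 0.07822105627389254 15.428601803154384
bellS (array([ 0.5314, -0.0555,  0.026 ]), np.float64(0.04899956950270565), np.float64(-127.02997025026565)) tri [ 0.5342 -0.058   0.0266]
bell top tri [ 0.534  -0.0568  0.08  ]
blade low outer top tri [ 0.4353 -0.0402  0.075 ]
```

Axis is at (0.561,-0.016). The bell sits at 238° and the pointer at 176.8°, so it needs -61° (clockwise). I'll push the blade at -77.5° from its counter-clockwise side with the shut fingers, whose long side is already nearly radial to it.

Call:
{"name": "arm_command", "arguments": {"targets": [[0.46,0.41,0,0],[0.46,0.41,0,0],[0.46,0.41,0,0],[0.46,0.41,0,0],[0.46,0.41,0,0],[0.46,0.41,0,0],[0.46,0.41,0,0],[0.46,0.41,0,0]], "claw": 1}}

```text
time: 0.77
tool_pos: [0.3837, -0.3201, 0.1662]
ee_rot: [-3.14, -0.002, 0.282]
wrist_force: [-0.5, -0.6, 1.5]
width: 0.044
finger_force: 0.0
```

Call:
{"name": "arm_command", "arguments": {"targets": [[0.43,0.384,0,0],[0.43,0.384,0,0],[0.43,0.384,0,0],[0.43,0.384,0,0],[0.43,0.384,0,0],[0.43,0.384,0,0],[0.43,0.384,0,0],[0.43,0.384,0,0]]}}

```text
time: 1.43
tool_pos: [0.5992, -0.1263, 0.1644]
ee_rot: [-3.138, -0.0, 0.285]
wrist_force: [-1.6, -0.4, -1.0]
width: 0.0002
finger_force: 0.0
```

Call:
{"name": "arm_command", "arguments": {"targets": [[0,0,0,0],[0,0,0,0],[0,0,0,0],[0,0,0,0]]}}

```text
time: 1.77
tool_pos: [0.5949, -0.1333, 0.1669]
ee_rot: [3.141, 0.0, 0.276]
wrist_force: [-0.3, -0.0, 0.5]
width: 0.0004
finger_force: 0.0
```

Call:
{"name": "arm_command", "arguments": {"targets": [[0.04,0.037,0,0],[0.04,0.037,0,0],[0.04,0.037,-0.06,0],[0.04,0.037,-0.12,0],[0.04,0.037,-0.18,0],[0.04,0.037,-0.23,0],[0.04,0.037,-0.23,0],[0.04,0.037,-0.23,0]]}}

```text
time: 2.43
tool_pos: [0.614, -0.1141, 0.0504]
ee_rot: [-3.14, 0.003, 0.276]
wrist_force: [0.1, -0.2, 0.5]
width: 0.0002
finger_force: 0.0
```

```bash
python3 - <<'E'
from bench import robot
import cv2
o=robot.get_obs();print(o["tool_pos"])
a=robot.snapshot("top")[125:305,295:440];b=robot.snapshot("scene")[130:285,205:355]
import numpy as np
a=cv2.resize(a,None,fx=3,fy=3,interpolation=2);b=cv2.resize(b,None,fx=2.3,fy=2.3,interpolation=2)
c=np.zeros((560,800,3),np.uint8);c[:a.shape[0],:a.shape[1]]=a;c[:b.shape[0],450:450+b.shape[1]]=b
cv2.imwrite("pics/d.png",c[...,::-1])
E
```

```text
[ 0.61398552 -0.1141083   0.05039492]
```

View pics/d.png

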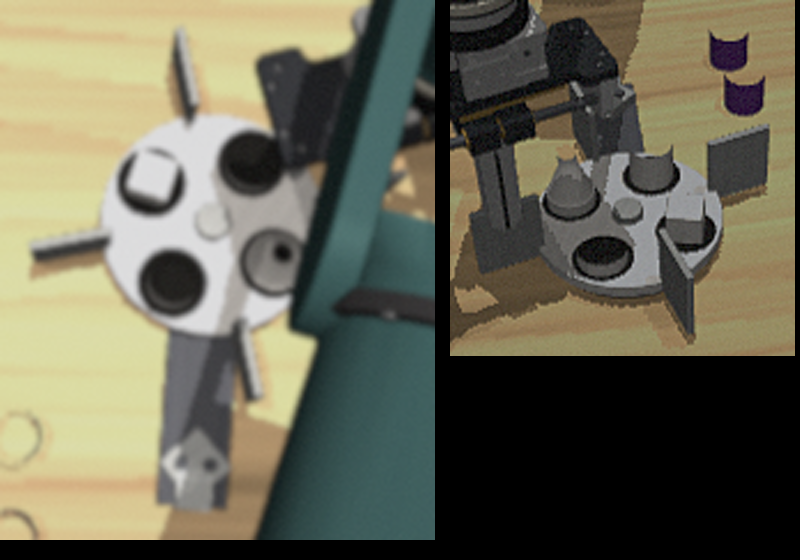

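The fingers stand beside the blade and the carousel hasn't moved. Now the arc waypoints.

```bash
python3 - <<'E'
import numpy as np
c=np.array([.561,-.0164]);p0=np.array([.6144,-.1145])
for a in np.arange(-61.5,-135,-3):
    p=c+.112*np.array([np.cos(np.radians(a)),np.sin(np.radians(a))])
    t=min(0,a+73); print(a,np.round((p-p0)/.5,3),round(t/120,3))
E
```

```text
-61.5 [ 0.    -0.001] 0.0
-64.5 [-0.01  -0.006] 0.0
-67.5 [-0.021 -0.011] 0.0
-70.5 [-0.032 -0.015] 0.0
-73.5 [-0.043 -0.019] -0.004
-76.5 [-0.055 -0.022] -0.029
-79.5 [-0.066 -0.024] -0.054
-82.5 [-0.078 -0.026] -0.079
-85.5 [-0.089 -0.027] -0.104
-88.5 [-0.101 -0.028] -0.129
-91.5 [-0.113 -0.028] -0.154
-94.5 [-0.124 -0.027] -0.179
-97.5 [-0.136 -0.026] -0.204
-100.5 [-0.148 -0.024] -0.229
-103.5 [-0.159 -0.022] -0.254
-106.5 [-0.17  -0.019] -0.279
-109.5 [-0.182 -0.015] -0.304
-112.5 [-0.193 -0.011] -0.329
-115.5 [-0.203 -0.006] -0.354
-118.5 [-0.214 -0.001] -0.379
-121.5 [-0.224  0.005] -0.404
-124.5 [-0.234  0.012] -0.429
-127.5 [-0.243  0.018] -0.454
-130.5 [-0.252  0.026] -0.479
-133.5 [-0.261  0.034] -0.504
```

Call:
{"name": "arm_command", "arguments": {"targets": [[-0.01,-0.006,0,0],[-0.021,-0.011,0,0],[-0.026,-0.013,0,0],[-0.032,-0.015,0,0],[-0.037,-0.017,0,-0.002],[-0.043,-0.019,0,-0.004],[-0.049,-0.021,0,-0.017],[-0.055,-0.022,0,-0.029]]}}

```text
time: 3.2
tool_pos: [0.588, -0.1245, 0.0515]
ee_rot: [3.142, 0.0, 0.215]
wrist_force: [-0.9, -0.3, 0.4]
width: 0.0008
finger_force: 0.0
```

Next segment, from -76.5° to -100.5°, relative to the -76.5° row.

Call:
{"name": "arm_command", "arguments": {"targets": [[-0.011,-0.002,0,-0.025],[-0.023,-0.004,0,-0.05],[-0.034,-0.005,0,-0.075],[-0.046,-0.006,0,-0.1],[-0.058,-0.006,0,-0.125],[-0.069,-0.005,0,-0.15],[-0.081,-0.004,0,-0.175],[-0.093,-0.002,0,-0.2]]}}

```text
time: 3.87
tool_pos: [0.5413, -0.1254, 0.0515]
ee_rot: [3.141, 0.0, -0.206]
wrist_force: [-0.1, -0.1, 0.7]
width: 0.0006
finger_force: 0.0
```

Call:
{"name": "arm_command", "arguments": {"targets": [[-0.011,0.002,0,-0.025],[-0.022,0.005,0,-0.05],[-0.034,0.009,0,-0.075],[-0.045,0.013,0,-0.1],[-0.055,0.018,0,-0.125],[-0.066,0.023,0,-0.15],[-0.071,0.026,0,-0.162],[-0.071,0.026,0,-0.162]]}}

```text
time: 4.53
tool_pos: [0.5057, -0.1121, 0.0516]
ee_rot: [3.141, 0.0, -0.542]
wrist_force: [-0.9, 0.5, 0.3]
width: 0.0005
finger_force: 0.0
```

```bash
cat > look.py <<'E'
import sys,cv2,numpy as np
from bench import robot
o=robot.get_obs();print(o["time"],o["tool_pos"],o["wrist_force"])
a=robot.snapshot("top")[125:305,295:440];b=robot.snapshot("scene")[130:285,205:355]
a=cv2.resize(a,None,fx=3,fy=3,interpolation=2);b=cv2.resize(b,None,fx=2.3,fy=2.3,interpolation=2)
c=np.zeros((560,800,3),np.uint8);c[:a.shape[0],:a.shape[1]]=a;c[:b.shape[0],450:450+b.shape[1]]=b
cv2.imwrite(sys.argv[1],c[...,::-1])
E
python3 look.py pics/e.png
```

```text
4.5333 [ 0.50568726 -0.11209885  0.05156869] [-0.86664127  0.49802726  0.33862311]
```

View pics/e.png

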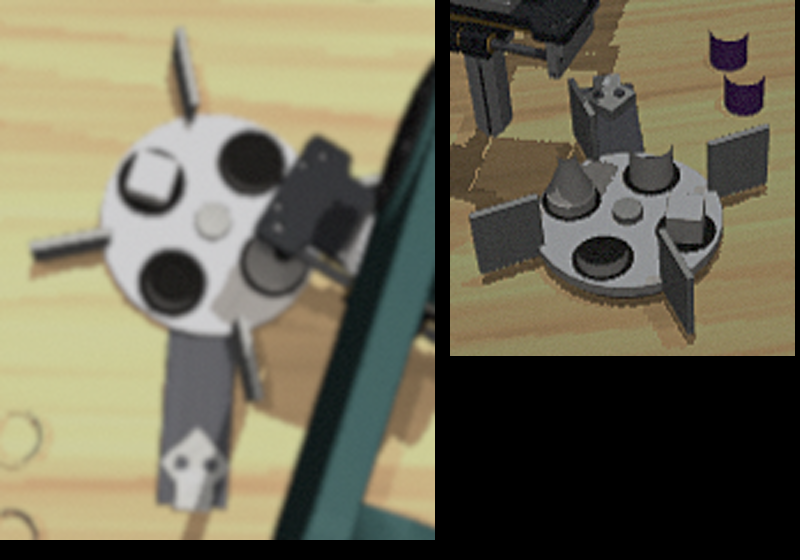

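The carousel hasn't moved: in the scene view the finger shows on the robot side of the blade. I'll project the reported TCP into the views to see why.

```bash
cat >> h.py <<'E'
def proj(n,p):
    c=robot.camera_info(n);f=200/np.tan(np.radians(c["vfov"]/2));E=np.array(c["extrinsics"])
    q=E[:3,:3].T@(np.array(p)-E[:3,3]);return c["cx"]+f*q[0]/-q[2],c["cy"]-f*q[1]/-q[2]
E
python3 - <<'E'
from h import *
import cv2
o=robot.get_obs();p=o["tool_pos"]
print(p,"scene TCP",proj("scene",p),"base",proj("scene",[0,0,0]),"top TCP",proj("top",p))
print(proj("scene",[.614,-.114,.05]),proj("scene",[.561,-.0164,.03]))
print("seen tip on planes",[pl("scene",222.4,187.8,z) for z in(.03,.05,.07,.1)])
w=robot.camera_info("wrist");print(w)
cv2.imwrite("pics/w.png",robot.snapshot("wrist")[...,::-1])
E
```

```text
[ 0.50630652 -0.1124248   0.05165331] scene TCP (np.float64(226.6310360130893), np.float64(201.61969804810005)) base (np.float64(254.79433736418918), np.float64(88.63453473500226)) top TCP (np.float64(413.5055605267353), np.float64(224.84257187205307))
(np.float64(230.71899516523993), np.float64(242.09891209972562)) (np.float64(280.3542477513132), np.float64(221.76785848753298))
seen tip on planes [array([ 0.43769744, -0.11809418,  0.03      ]), array([ 0.46138903, -0.11745783,  0.05      ]), array([ 0.48508062, -0.11682147,  0.07      ]), array([ 0.520618  , -0.11586694,  0.1       ])]
{'vfov': 64.58572713269504, 'cx': 319.9496571871705, 'cy': 201.6825274184629, 'T_tool_cam': array([[ 9.66057157e-04,  9.57734289e-01,  2.87652738e-01,
         8.47395523e-02],
       [ 9.99999457e-01, -8.12876627e-04, -6.51955598e-04,
         1.22578434e-04],
       [-3.90574044e-04,  2.87653212e-01, -9.57734555e-01,
        -2.17503688e-01],
       [ 0.00000000e+00,  0.00000000e+00,  0.00000000e+00,
         1.00000000e+00]])}
```

View pics/w.png

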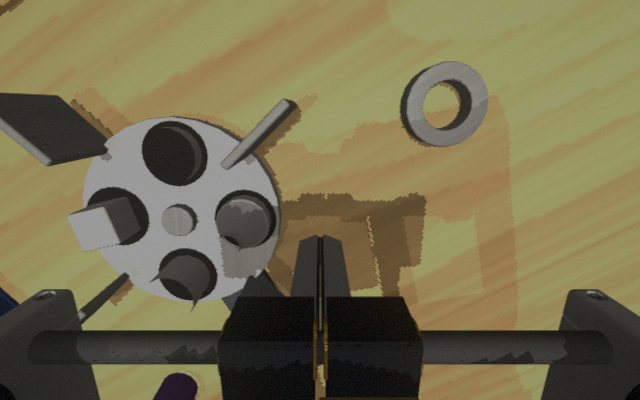

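The finger clears the blade: in the scene view its tip fits z≈0.088, though the reported z is 0.052. The wrist view (tip at (320,237), hub at (179,220)) can confirm that.

```bash
python3 - <<'E'
from h import *
from scipy.spatial.transform import Rotation as R
from scipy.optimize import least_squares
o=robot.get_obs();w=robot.camera_info("wrist");f=200/np.tan(np.radians(w["vfov"]/2));T=np.array(w["T_tool_cam"])
def pw(P,off):
    M=np.eye(4);M[:3,:3]=R.from_euler("xyz",o["ee_rot"]).as_matrix();M[:3,3]=o["tool_pos"]+off
    q=np.linalg.inv(M@T)@np.r_[P,1];return np.array([w["cx"]+f*q[0]/-q[2],w["cy"]-f*q[1]/-q[2]])
pts=[([.561,-.0155,.031],(179,218)),([.534,-.0595,.026],(246,220)),([.606,-.0435,.026],(175,153)),([.5897,-.1391,.08],(294,101)),
 (pl("top",469,217.5,.011),(444,104))]
for P,u in pts: print(np.round(P,3),pw(P,0).round(),u)
r=least_squares(lambda d:np.concatenate([pw(P,d)-u for P,u in pts]),np.zeros(3));print("pose offset",r.x.round(4),"res",r.fun.round(1))
print("fingertip 36mm short, x +-8:",[pw(o["tool_pos"]+R.from_euler("xyz",o["ee_rot"]).apply([s,0,-z]),0) .round() for z in(0,.036) for s in(.008,-.008)])
E
```

```text
[ 0.561 -0.016  0.031] [181. 221.] (179, 218)
[ 0.534 -0.06   0.026] [247. 220.] (246, 220)
[ 0.606 -0.044  0.026] [176. 154.] (175, 153)
[ 0.59  -0.139  0.08 ] [285. 106.] (294, 101)
[ 0.53  -0.24   0.011] [444. 105.] (444, 104)
pose offset [-0.0007  0.0024 -0.0019] res [ 2.5  1.9  2.  -1.6  1.6 -1.  -6.8  1.6  3.3 -1.4]
fingertip 36mm short, x +-8: [array([320., 217.]), array([320., 237.]), array([320., 236.]), array([320., 259.])]
```

The wrist pose is right, so the real fingertips end about 36 mm above the reported TCP and passed over the blade. I'll go back to the start and descend about 30 mm lower.

Call:
{"name": "arm_command", "arguments": {"targets": [[0,0,0.06,0],[0.05,0,0.08,0.05],[0.1,0,0.08,0.1],[0.15,0,0.08,0.15],[0.2,-0.002,0.08,0.2],[0.219,-0.002,0.08,0.25],[0.219,-0.002,0.08,0.3],[0.219,-0.002,0.08,0.35]]}}

```text
time: 5.35
tool_pos: [0.6167, -0.1135, 0.0908]
ee_rot: [-3.141, 0.001, 0.198]
wrist_force: [0.5, -0.6, -0.0]
width: 0.0005
finger_force: 0.0
```

Call:
{"name": "arm_command", "arguments": {"targets": [[0,0,0,0.041],[0,0,-0.04,0.041],[0,0,-0.08,0.041],[0,0,-0.11,0.041],[0,0,-0.14,0.041],[0,0,-0.14,0.041],[0,0,-0.14,0.041]]}}

```text
time: 5.93
tool_pos: [0.6151, -0.1133, 0.0204]
ee_rot: [-3.14, 0.002, 0.278]
wrist_force: [-0.1, -0.7, -0.0]
width: 0.0005
finger_force: 0.0
```

```bash
python3 look.py pics/f.png
```

```text
5.9333 [ 0.61512636 -0.11328471  0.02039936] [-0.13492699 -0.650072   -0.014225  ]
```

View pics/f.png

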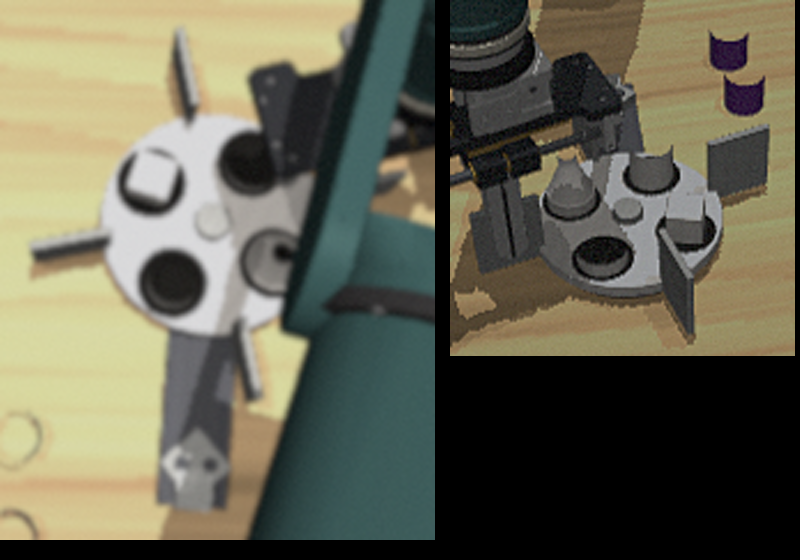

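The finger now stands in front of the blade, ending below its top edge. Pushing.

Call:
{"name": "arm_command", "arguments": {"targets": [[-0.01,-0.006,0,0],[-0.021,-0.011,0,0],[-0.026,-0.013,0,0],[-0.032,-0.015,0,0],[-0.037,-0.017,0,-0.002],[-0.043,-0.019,0,-0.004],[-0.049,-0.021,0,-0.017],[-0.055,-0.022,0,-0.029]]}}

```text
time: 6.7
tool_pos: [0.5885, -0.1247, 0.022]
ee_rot: [3.141, -0.001, 0.215]
wrist_force: [1.5, -0.3, 1.5]
width: 0.0002
finger_force: 0.7
```

Call:
{"name": "arm_command", "arguments": {"targets": [[-0.011,-0.002,0,-0.025],[-0.023,-0.004,0,-0.05],[-0.034,-0.005,0,-0.075],[-0.046,-0.006,0,-0.1],[-0.058,-0.006,0,-0.125],[-0.069,-0.005,0,-0.15],[-0.081,-0.004,0,-0.175],[-0.093,-0.002,0,-0.2]]}}

```text
time: 7.37
tool_pos: [0.5421, -0.126, 0.022]
ee_rot: [3.141, -0.002, -0.206]
wrist_force: [2.0, -0.8, 1.1]
width: -0.0001
finger_force: 1.0
```

```bash
python3 look.py pics/g.png
```

```text
7.3667 [ 0.54210968 -0.12601874  0.02202423] [ 2.00253745 -0.76829562  1.0809066 ]
```

View pics/g.png

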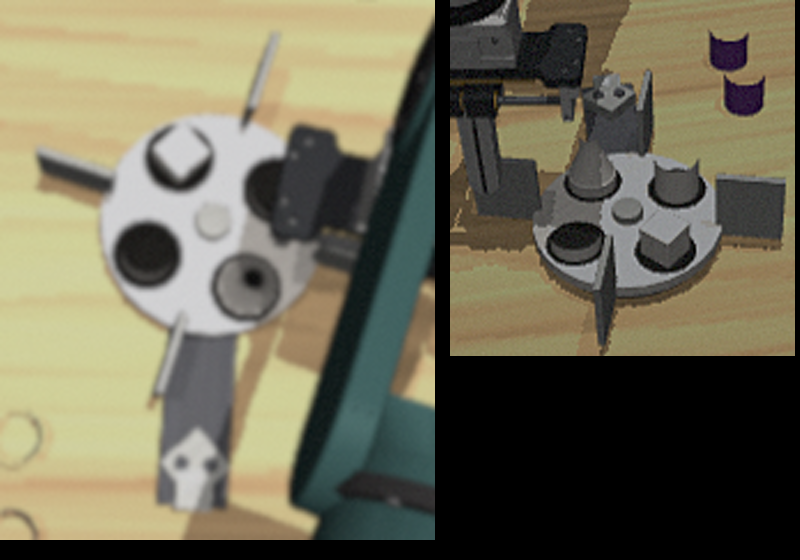

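The carousel follows: the bell is now at crop (246,286), about -152°, with some 31° to go.

Call:
{"name": "arm_command", "arguments": {"targets": [[-0.011,0.002,0,-0.025],[-0.022,0.005,0,-0.05],[-0.034,0.009,0,-0.075],[-0.045,0.013,0,-0.1],[-0.055,0.018,0,-0.125],[-0.066,0.023,0,-0.15],[-0.076,0.029,0,-0.175],[-0.081,0.032,0,-0.187]]}}

```text
time: 8.13
tool_pos: [0.5009, -0.1097, 0.0215]
ee_rot: [3.141, -0.0, -0.595]
wrist_force: [2.0, -1.5, 0.7]
width: 0.0004
finger_force: 0.7
```

Call:
{"name": "arm_command", "arguments": {"targets": [[-0.005,0.004,0,-0.013],[-0.01,0.007,0,-0.025],[-0.014,0.01,0,-0.038],[-0.018,0.014,0,-0.05],[-0.023,0.018,0,-0.06],[-0.023,0.018,0,-0.06],[-0.023,0.018,0,-0.06]]}}

```text
time: 8.72
tool_pos: [0.4894, -0.1002, 0.0214]
ee_rot: [3.141, 0.001, -0.718]
wrist_force: [-0.4, 0.2, 1.0]
width: 0.0006
finger_force: 0.0
```

```bash
python3 look.py pics/i.png
```

```text
8.7167 [ 0.48943559 -0.10017152  0.02135665] [-0.41404498  0.17232613  1.01342805]
```

View pics/i.png

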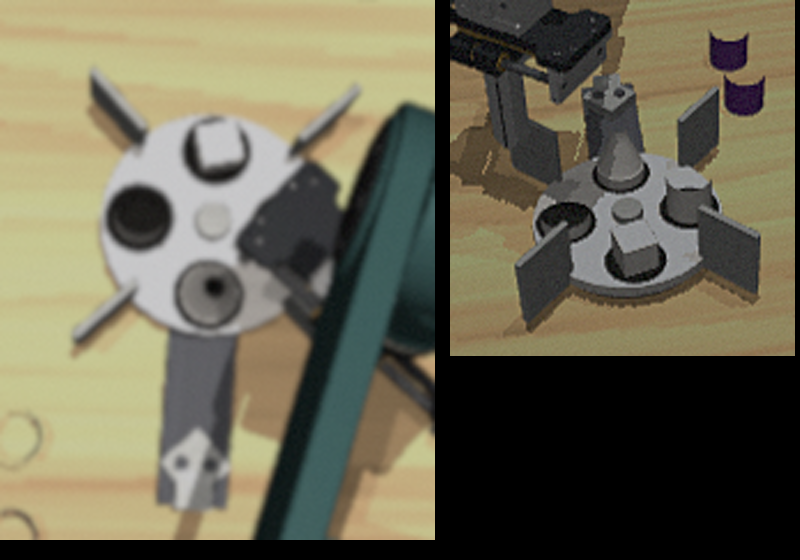

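The bell is at crop (209,293). The axis-to-pointer line crosses there at x≈207.6, so it is within about 1 mm. Backing off, then lifting.

Call:
{"name": "arm_command", "arguments": {"targets": [[0.012,-0.01,0,0],[0.025,-0.022,0,0],[0.035,-0.03,0,0],[0.035,-0.03,0.06,0],[0.035,-0.03,0.13,0],[0.035,-0.03,0.2,0],[0.035,-0.03,0.26,0],[0.035,-0.03,0.3,0]]}}

```text
time: 9.48
tool_pos: [0.5092, -0.1165, 0.1757]
ee_rot: [-3.14, -0.005, -0.719]
wrist_force: [0.2, -0.5, 0.3]
width: 0.0004
finger_force: 0.0
```

Call:
{"name": "arm_command", "arguments": {"targets": [[0,-0.07,0,0],[-0.03,-0.14,0,0],[-0.06,-0.21,0,0],[-0.1,-0.28,0,0],[-0.1,-0.3,0,0],[-0.1,-0.3,0,0],[-0.1,-0.3,0,0],[-0.1,-0.3,0,0]]}}

```text
time: 10.15
tool_pos: [0.4581, -0.2645, 0.1715]
ee_rot: [-3.141, 0.001, -0.718]
wrist_force: [0.1, 1.0, 0.3]
width: 0.0003
finger_force: 0.0
```

```bash
python3 look.py pics/j.png
```

```text
10.15 [ 0.45808184 -0.26447851  0.17151322] [0.07043899 1.00211763 0.26872887]
```

View pics/j.png

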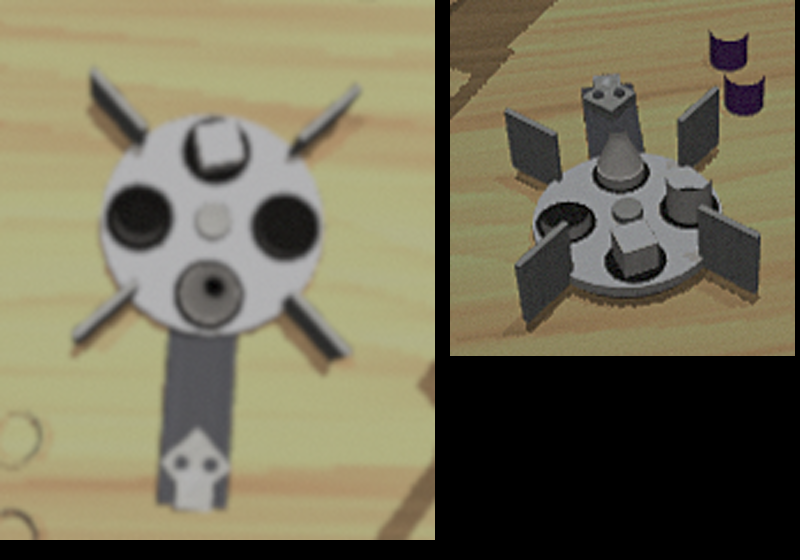

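The bell still stands at (209,293) in line with the pointer tip at (197,430), all four parts are upright, and the finger is clear.

```bash
python3 -c "
from bench import robot
print(robot.close_job())"
```

```text
the job is handed in; nothing more can be done
None
```

The job is handed in: the bell stands about 1 mm (by image measurement) from the point in front of the pointer, with the carousel at rest, all four parts upright and the finger withdrawn; the first pass went over the blade without touching it, and no verdict was returned.

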